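# Close the click-stop cap of the orange canister under the sink

## Task

The orange cap on one of the two white dosing canisters in the sink cupboard was left loose. Turn it clockwise until it is fully home and its ratchet clicks and slips a good bit (about 15 degrees or more), then let go. Leave the grey cap of the other canister as it is.

Things in the scene. Friction and masses are not known exactly. Their poses are not given: they have to be found in the camera images.
- orange_wing (a point): Grip point of the orange cap, on its vertical axis, 156 mm above the work surface: a 66 mm disc on a fixed white canister (100 mm wide), with one upright wing across it, 60 mm long, 12 mm thick, 32 mm high, white dash at one end. The point is 22 mm above the disc, 10 mm below the wing's top. x runs along the wing to the dash, y across it, z up. The cap does not rise or sink as it turns.
- orange_thread (a joint): Screwing-in of the orange cap's core (black ring under the disc), rad, growing clockwise from above: starts at 0.1 to 0.5, stops hard at 1.0, fully home (its white tab against the black block on the canister's shoulder). Takes about 0.04 N m and stays where it is left.
- orange_slip (a joint): Ratchet: clockwise slip of the orange disc and wing over the core, rad; 0 at the start. Slips (smoothly, up to 6 rad, harmlessly) only at about 0.25 N m, that is once the core is home; stays where left. Turning back would unscrew the core. The wing turns by thread plus slip, so 1.3 to 1.4 rad clockwise in one grasp always suffices.
- grey_wing_end (a point): Dashed end of the wing of the dark grey cap on the other canister (same shape and size): 30 mm out along the wing from that cap's axis, 22 mm above its disc, 156 mm above the work surface. x points outward along the wing, z up. That cap turns as easily; leave it alone.

How it is judged:
On the way, in this order (a step that is already met when the one before it is completed fails the run):
1. the orange cap is screwed fully home (value of joint orange_thread above 0.93 rad), for 0.05 s.
2. its ratchet has slipped (value of joint orange_slip above 0.175 rad), for 0.1 s.
At the end, for the whole second after the job is handed in: The orange cap's core is home (thread within 0.18 rad, about 10 degrees, of its stop at 1.0), its ratchet has slipped by more than 0.175 rad (10 degrees), and the cap is at rest (value of joint orange_thread above 0.82 rad and value of joint orange_slip above 0.175 rad and velocity of joint orange_thread between -0.05 and 0.05 rad/s and velocity of joint orange_slip between -0.05 and 0.05 rad/s); the robot touches nothing.
It fails at once if the grey cap is turned (its wing end moved more than 10 mm) (distance of grey_wing_end from where it was at the start of the episode above 0.01 m).
It also fails if it takes over 32 s, if anything falls off the work surface, if the arm or the gripper's body presses on something with over 40 N, if the wrist force passes 120 N, or if a joint passes its speed limit or range.

## Robot

A 6-joint arm with a two-finger parallel gripper is mounted at the origin on the work surface. World frame = base frame: x ahead of the robot, y to its left, z up, the work surface at z = 0. Lengths are in m, angles in rad, forces in N, time in s.
With the tool pointing down it reaches from about 0.275 to 0.825 m from the base axis. Payload 4.9 kg.
Tool frame: the origin (TCP) lies midway between the tips of the shut fingers; the grasp point (between the pads) lies 19 mm behind it; z points along the fingers, x is the direction in which the jaws open and shut, and the axes are right-handed (so a half turn about z gives the same grasp; the last joint's range is limited). The gripper opens to 85 mm and grips with 20 to 120 N. Pads are 22 mm wide; open, the fingers measure 114 mm over their backs; the gripper's body (76 mm by 85 mm) begins 54 mm behind the grasp point. The pads swing forward as they close: fully open they stand 13 mm farther back than shut.
Start: joints at [1.078, 0.326, -0.193, 1.052, 0, 1.437], TCP at [0.193, 0.515, 0.21] pointing down, gripper open.
Joint ranges: [-2.65, 2.65], [-0.97, 1.79], [-1.3, 1.35], [-1.93, 2.1], [-1.47, 1.37], [-3.14, 3.14]. Speed limits (rad/s): [2.57, 2.57, 3.14, 3.14, 3.14, 3.14].

## Interface

Orientations are given as a unit quaternion [x, y, z, w].
In Python, from workcell import arm, imaging gives the robot as it stands.
- The arm moves only by the tool jog_arm, never from a script. Its argument "series" is a list of rows, each a list of 6 numbers: the shift along the tool's x, y, z scaled (see below), then the turn, a rotation vector about the tool's x, y, z scaled (see below). A call has 1 to 5 rows; each row is the pose to reach, as a shift and turn from the pose measured when the call began, along the tool's axes at that moment; what a row does not reach only later rows make up. The controller multiplies each number of a shift by 0.15 m and each number of a turn by 0.5 rad. A row lasts 1/10 s, in which the tool goes at most 50 mm and 8.59 degrees, less where a joint would pass 70% of its speed; a pose out of reach is approached as far as the arm can. A call with a number of a shift or a turn outside -1 to 1 is refused whole. A call with a gripper value outside its range is refused whole. "hand" is the gripper's target within -1 to 1 (fully open at 1, half-way at 0, shut at -1), set as the call begins (left out, the last holds). The fingers move at their own pace and stop on an object; the grip force is fixed at half the most. Time passes only in rows, so rows that repeat a pose let the fingers close. It gives the time, the measured TCP pose, the force and the opening at its end, in the units of the state.
- arm.sense(): the state, without advancing time (a new reading comes with each control period).
- imaging.read_camera(name): name is "scene" or "side" or "wrist"; returns a dict with "image" (384x512x3 uint8, blue, green, red), "mtx" (3x3 intrinsics, pixels), "R" (3x3) and "t" (3): a world point X has camera coordinates R X + t. Camera axes: x right, y down, z forward; pixel columns grow to the right and rows downward; lengths in m; the calibration is good to about 2 mm. A picture is of the moment at which its call begins. There is no depth.
- arm.hand_in(): hands the job in, once; it reports no verdict.
The state is a dict: "time_s": time; "joints": joint angles; "joint_vel": joint speeds; "joint_torque": joint torques, N m; "tcp_pos": TCP position; "eef_rot": TCP orientation; "ft_force": force on the tool from outside, world axes, zero at the start; "moment": the same for the moment, N m; "grip_width": finger opening in m.
Only numpy, scipy, OpenCV 4.12 (cv2) and the standard library are available. Lean on these libraries where they do the work, as an engineer would, in place of code of your own. Each camera call takes 0.05 s, during which the arm holds its last target. There are 200 camera calls.

## Working session

There is one attempt and no reset: what is moved stays moved. The work goes in short steps, Python scripts to look and compute and a tool call to move; the robot and the scene stay as the last step left them, time stands still between calls to the robot, and variables do not carry over. Pictures are saved under pics/ and viewed, about 8 in all and at most 12, crops included, and the job is handed in when it is done.

Besides the shell and the picture viewer there is one more tool, called after "Emit:" as name(argument=value, ...) on one line, values as JSON. jog_arm: Moves the arm, as the interface text tells. Its arguments: {"type":"object","properties":{"series":{"type":"array"},"hand":{"type":"number"}},"required":["series"]}

```bash
mkdir -p pics
python3 - <<'E'
from workcell import arm, imaging
import cv2, pickle
d={n:imaging.read_camera(n) for n in("scene","side","wrist")}
pickle.dump(d,open("d0.pkl","wb"))
for n in d: cv2.imwrite(f"pics/{n}0.png",d[n]["image"])
s=arm.sense(); print(s)
E
```

```text
{'time_s': 0.15, 'joints': array([ 1.07775048e+00,  3.26779926e-01, -1.93367360e-01,  1.05203970e+00,
       -3.10825114e-05,  1.43662339e+00]), 'joint_vel': array([-1.18182125e-03, -2.34180686e-03,  2.38937494e-03, -8.01768902e-05,
       -2.21206317e-04,  1.88526777e-03]), 'joint_torque': array([ 2.05756705e-04, -4.43705285e+01,  2.62664598e+01,  1.04827023e-02,
       -1.48239960e-04,  6.63018739e-06]), 'tcp_pos': array([0.19291795, 0.51452499, 0.20927333]), 'eef_rot': array([ 8.21954528e-01,  5.69552693e-01, -6.12306028e-04,  3.29856972e-04]), 'ft_force': array([-0.11604381, -0.07134167, -0.23092634]), 'moment': array([ 0.00199682, -0.02048208, -0.04233858]), 'grip_width': 0.08521788239774764}
```

View pics/scene0.png

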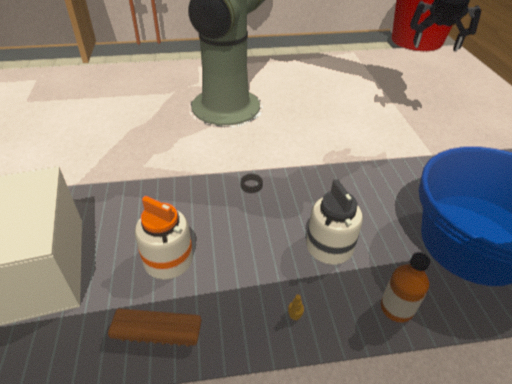

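View pics/side0.png

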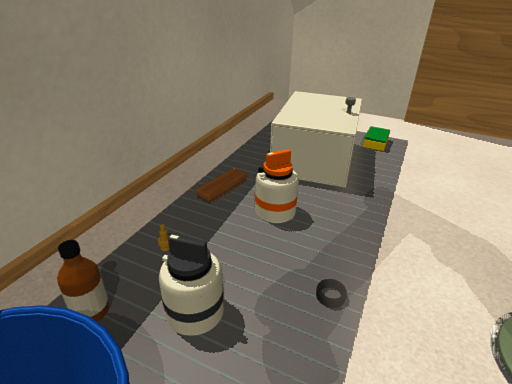

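The scene view shows the orange cap at about (160,215), wing upright, and the grey cap at (343,205). The side view has the orange cap at (278,162), with a cream box behind it. I'll enlarge both.

Run:
```python
import cv2,pickle,numpy as np
d=pickle.load(open("d0.pkl","rb"))
a=d["scene"]["image"][185:285,120:210]; b=d["side"]["image"][140:230,240:320]
a=cv2.resize(a,(400,444),interpolation=cv2.INTER_CUBIC); b=cv2.resize(b,(395,444),interpolation=cv2.INTER_CUBIC)
cv2.imwrite("pics/c0.png",np.hstack([a,b]))
P={}
for n in("scene","side"):
    c=d[n]; P[n]=c["mtx"]@np.c_[c["R"],c["t"]]; print(n,-c["R"].T@c["t"], c["mtx"][0,0])
# rough: orange cap centre (disc top centre z~.134) in scene and side
X=cv2.triangulatePoints(P["scene"],P["side"],np.array([[160.],[215]]),np.array([[278.],[164]])); print((X/X[3]).ravel())
```

```text
scene [ 1.08314389 -0.08428191  0.66180082] 397.2840069257182
side [0.32053834 0.4857301  0.51364687] 351.99833218849955
[ 0.57339703 -0.17100635  0.13535711  1.        ]
```

View pics/c0.png

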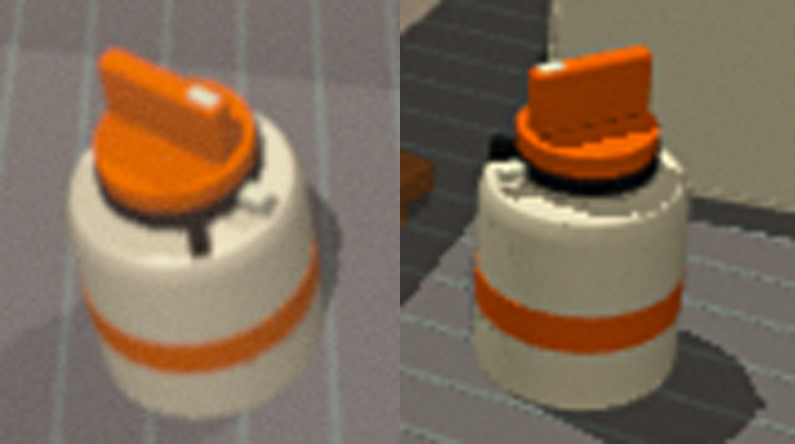

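The crop shows the wing's top edge clearly: the dash end is at crop (232,112) in scene and (135,68) in side, the other end at (112,52) and (248,48). In scene, the white tab is just short of the black block, on its right.

```bash
cat > h.py <<'E'
import numpy as np
def onz(c,uv,z):
    C=-c["R"].T@c["t"]; r=c["R"].T@np.linalg.solve(c["mtx"],[*uv,1.]); return C+r*(z-C[2])/r[2]
E
python3 - <<'E'
import pickle,numpy as np
from h import onz
from scipy.spatial.transform import Rotation as Ro
d=pickle.load(open("d0.pkl","rb"))
for n,o,s,ends in(("scene",(120,185),4.444,[(112,52),(232,112)]),("side",(240,140),4.94,[(248,49),(135,68)])):
    p=[onz(d[n],np.array(o)+np.array(e)/s,.166) for e in ends]; v=p[1]-p[0]
    print(n,p,"mid",(p[0]+p[1])/2,"len",np.linalg.norm(v),"yaw",np.arctan2(v[1],v[0]))
R=Ro.from_quat([0.82195,0.56955,-0.0006,0.00033]).as_matrix(); print(R, np.arctan2(R[1,0],R[0,0]))
for n,uv in(("scene",(343,195)),("side",(190,248))): print(onz(d[n],uv,.150))
E
```

```text
scene [array([ 0.55672837, -0.1919131 ,  0.166     ]), array([ 0.59641031, -0.14430136,  0.166     ])] mid [ 0.57656934 -0.16810723  0.166     ] len 0.061980112484364774 yaw 0.8759899523484175
side [array([ 0.55384489, -0.19601231,  0.166     ]), array([ 0.59163835, -0.15433463,  0.166     ])] mid [ 0.57274162 -0.17517347  0.166     ] len 0.056261662670304406 yaw 0.8342350766753239
[[ 3.51218046e-01  9.36293497e-01 -6.10443426e-04]
 [ 9.36292705e-01 -3.51218548e-01 -1.22595990e-03]
 [-1.36225734e-03 -1.40974484e-04 -9.99999062e-01]] 1.2119242691479433
[0.58200253 0.16782109 0.15      ]
[0.5788447  0.16154876 0.15      ]
```

Run:
```python
import pickle,numpy as np,cv2
from h import onz
d=pickle.load(open("d0.pkl","rb"))
P=[d[n]["mtx"]@np.c_[d[n]["R"],d[n]["t"]] for n in("scene","side")]
X=cv2.triangulatePoints(P[0],P[1],np.array([[62.],[170]]),np.array([[357.],[123]])); print("box top corner",(X/X[3]).ravel())
print("box foot",onz(d["scene"],(80,302),0),onz(d["side"],(348,187),0))
```

```text
box top corner [ 0.4524489  -0.3580994   0.17669551  1.        ]
box foot [ 0.64924918 -0.33348419  0.        ] [ 0.43831021 -0.37730247  0.        ]
```

Emit:
jog_arm(series=[[0,0,-0.4,0,0,0],[-0.3,0.35,-0.4,0,0,0],[-0.6,0.7,-0.4,0,0,0],[-0.8,1,-0.4,0,0,0],[-0.8,1,-0.4,0,0,0]], hand=1)

```text
time_s: 0.65
tcp_pos: [0.2917, 0.3477, 0.2694]
eef_rot: [0.822, 0.57, -0.001, 0.0]
ft_force: [0.6, -0.3, 1.4]
grip_width: 0.0857
```

Emit:
jog_arm(series=[[-0.3,0.33,0,0,0,0],[-0.6,0.66,0,0,0,0],[-0.86,1,0,0,0,0],[-0.86,1,0,0,0,0],[-0.86,1,0,0,0,0]])

```text
time_s: 1.15
tcp_pos: [0.3896, 0.1695, 0.2696]
eef_rot: [0.825, 0.566, -0.001, 0.001]
ft_force: [-0.2, 0.9, -0.4]
grip_width: 0.0856
```

Emit:
jog_arm(series=[[-0.3,0.33,0,0,0,0],[-0.6,0.66,0,0,0,0],[-0.86,1,0,0,0,0],[-0.86,1,0,0,0,0],[-0.86,1,0,0,0,0]])

```text
time_s: 1.65
tcp_pos: [0.4855, -0.0085, 0.2697]
eef_rot: [0.826, 0.563, -0.001, 0.002]
ft_force: [0.1, 1.1, -0.3]
grip_width: 0.0858
```

Emit:
jog_arm(series=[[-0.3,0.33,0,0,0,0],[-0.6,0.66,0,0,0,0],[-0.7,0.8,0,0,0,0],[-0.7,0.8,0,0,0,0],[-0.7,0.8,0,0,0,0]])

```text
time_s: 2.15
tcp_pos: [0.5591, -0.1502, 0.2694]
eef_rot: [0.827, 0.563, -0.001, 0.001]
ft_force: [-0.4, 1.0, -0.1]
grip_width: 0.0852
```

Emit:
jog_arm(series=[[0,0,0,0,0,-0.28],[0,0,0,0,0,-0.56],[0,0,0,0,0,-0.84],[0,0,0,0,0,-1],[0,0,0,0,0,-1]])

```text
time_s: 2.65
tcp_pos: [0.5584, -0.1475, 0.2696]
eef_rot: [0.661, 0.751, -0.001, 0.001]
ft_force: [0.3, 0.7, 0.3]
grip_width: 0.0853
```

Emit:
jog_arm(series=[[0,0,0,0,0,-0.28],[0,0,0,0,0,-0.56],[0,0,0,0,0,-0.84],[0,0,0,0,0,-1],[0,0,0,0,0,-1]])

```text
time_s: 3.15
tcp_pos: [0.5579, -0.1458, 0.2697]
eef_rot: [0.455, 0.891, -0.001, 0.0]
ft_force: [-0.4, 0.1, -0.2]
grip_width: 0.0855
```

Emit:
jog_arm(series=[[0,0,0,0,0,-0.28],[0,0,0,0,0,-0.43],[0,0,0,0,0,-0.43],[0,0,0,0,0,-0.43]])

```text
time_s: 3.55
tcp_pos: [0.5577, -0.1451, 0.2698]
eef_rot: [0.358, 0.934, -0.001, -0.0]
ft_force: [0.4, -0.7, -0.6]
grip_width: 0.0852
```

Run:
```python
from workcell import arm, imaging
import cv2, pickle
c=imaging.read_camera("wrist"); s=arm.sense(); pickle.dump((c,s),open("d1.pkl","wb")); cv2.imwrite("pics/w1.png",c["image"])
print(s["joints"],s["tcp_pos"],s["eef_rot"])
```

```text
[-0.38182958  0.34594279 -0.0105438   1.21450478 -0.00174169 -1.22167763] [ 0.55773459 -0.14524867  0.26980167] [ 3.57391942e-01  9.33954084e-01 -8.69132419e-04 -1.11754682e-04]
```

View pics/w1.png

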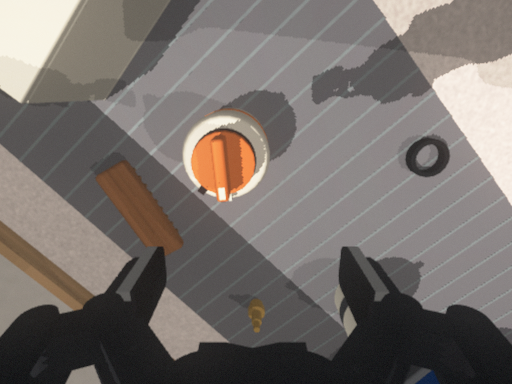

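The wrist view shows the orange cap at about (223,165). The wing's top edge runs from (218,138) to the dash end at (224,200).

Run:
```python
import pickle,numpy as np,cv2
from h import onz
from scipy.spatial.transform import Rotation as Ro
c,s=pickle.load(open("d1.pkl","rb"))
im=c["image"]; hsv=cv2.cvtColor(im,cv2.COLOR_BGR2HSV)
m=cv2.inRange(hsv,(3,180,100),(18,255,255)); m[:100]=0;m[215:]=0;m[:,:180]=0;m[:,275:]=0
cn=max(cv2.findContours(m,0,1)[0],key=cv2.contourArea); print(cv2.boundingRect(cn),cv2.minEnclosingCircle(cn))
p=[onz(c,u,.166) for u in((218,138),(224,200))]; v=p[1]-p[0]
print(p,"mid",(p[0]+p[1])/2,np.linalg.norm(v),np.arctan2(v[1],v[0]))
a,b=[onz(c,u,.134) for u in((191,162),(256,162))]; print("disc",(a+b)/2,np.linalg.norm(a-b))
R=Ro.from_quat(s["eef_rot"]).as_matrix(); print("yaw",np.arctan2(R[1,0],R[0,0]))
cv2.imwrite("pics/c1.png",cv2.resize(im[100:215,170:285],(690,690),interpolation=cv2.INTER_CUBIC))
```

```text
(223, 176, 5, 18) ((225.5, 184.5), 8.514793395996094)
[array([ 0.55357916, -0.19593261,  0.166     ]), array([ 0.58982895, -0.15004111,  0.166     ])] mid [ 0.57170406 -0.17298686  0.166     ] 0.0584814280650896 0.9022431747445004
disc [ 0.57203178 -0.17364659  0.134     ] 0.06605944529763093
yaw 2.4106448973020425
```

View pics/c1.png

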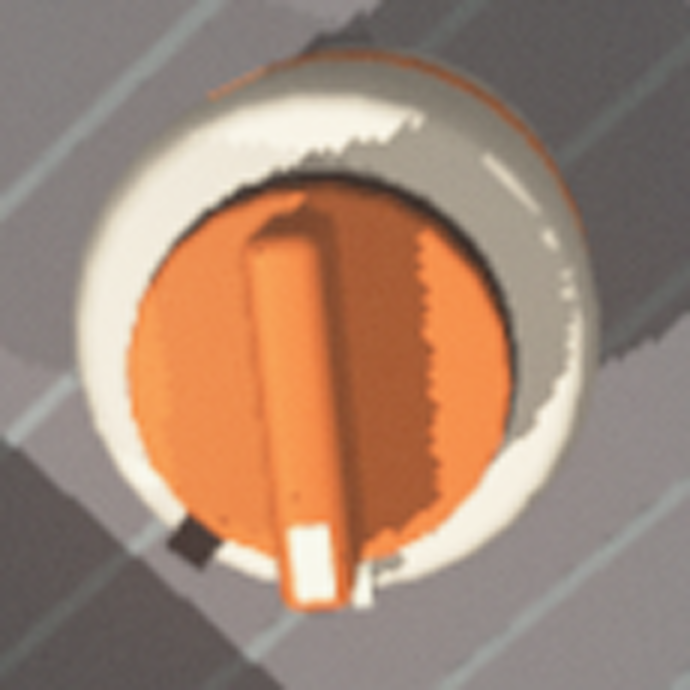

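The zoom confirms a wing length of 58–62 mm and a disc of 66 mm. The axis is at about (0.5725, −0.172) with the wing yaw near 0.885. The white tab is about 0.6 rad or more short of the black block. I'll align above the cap, then go down.

Emit:
jog_arm(series=[[-0.19,-0.07,0,0,0,-0.09],[-0.19,-0.07,0.1,0,0,-0.09],[-0.19,-0.07,0.3,0,0,-0.09],[-0.19,-0.07,0.4,0,0,-0.09],[-0.19,-0.07,0.4,0,0,-0.09]])

```text
time_s: 4.1
tcp_pos: [0.5702, -0.1714, 0.2073]
eef_rot: [0.337, 0.941, -0.001, -0.003]
ft_force: [-1.6, -0.0, -0.9]
grip_width: 0.0853
```

Run:
```python
from workcell import arm, imaging
import cv2, numpy as np
from scipy.spatial.transform import Rotation as Ro
c=imaging.read_camera("wrist"); s=arm.sense(); im=c["image"].copy()
R=Ro.from_quat(s["eef_rot"]).as_matrix(); print(s["tcp_pos"],np.arctan2(R[1,0],R[0,0]))
p=s["tcp_pos"]+0; p[2]=.166
pr=lambda X:(lambda q:tuple(int(round(k)) for k in q[:2]/q[2]))(c["mtx"]@(c["R"]@X+c["t"]))
cv2.line(im,pr(p-R[:,1]*.03),pr(p+R[:,1]*.03),(255,0,0),1)
cv2.imwrite("pics/w2.png",im[100:384,100:400])
```

```text
[ 0.57112722 -0.17176537  0.20898521] 2.4543978363777263
```

View pics/w2.png

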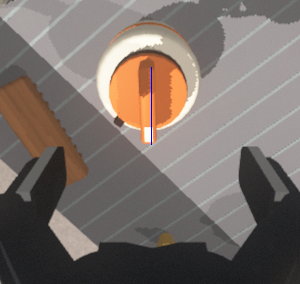

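The overlay shows the tool axis parallel to the wing and about 2 mm to its right, with the ends matching. I'll correct that, go down to TCP z≈0.141 and close.

Emit:
jog_arm(series=[[-0.015,0,0.15,0,0,0],[-0.015,0,0.3,0,0,0],[-0.015,0,0.4,0,0,0],[-0.015,0,0.45,0,0,0],[-0.015,0,0.45,0,0,0]])

```text
time_s: 4.65
tcp_pos: [0.5727, -0.1731, 0.1416]
eef_rot: [0.337, 0.941, -0.001, -0.001]
ft_force: [0.3, -0.6, -0.1]
grip_width: 0.0853
```

Emit:
jog_arm(series=[[0,0,0,0,0,0],[0,0,0,0,0,0],[0,0,0,0,0,0],[0,0,0,0,0,0],[0,0,0,0,0,0]], hand=-1)

```text
time_s: 5.15
tcp_pos: [0.5728, -0.1732, 0.1419]
eef_rot: [0.337, 0.941, -0.001, -0.001]
ft_force: [0.7, -0.1, -0.2]
grip_width: 0.0124
```

Emit:
jog_arm(series=[[0,0,0,0,0,0],[0,0,0,0,0,0],[0,0,0,0,0,0],[0,0,0,0,0,0],[0,0,0,0,0,0]])

```text
time_s: 5.65
tcp_pos: [0.573, -0.1733, 0.1421]
eef_rot: [0.337, 0.941, -0.001, -0.001]
ft_force: [0.4, 0.2, 2.6]
grip_width: 0.0088
```

Run:
```python
from workcell import arm
s=arm.sense()
for k in("time_s","tcp_pos","eef_rot","ft_force","moment","grip_width","joints"): print(k,s[k])
```

```text
time_s 5.65
tcp_pos [ 0.57299858 -0.17330156  0.14213078]
eef_rot [ 3.37086077e-01  9.41472955e-01 -7.96831181e-04 -1.00817367e-03]
ft_force [0.43521727 0.16526858 2.64792207]
moment [-0.0472185 -0.0071638  0.0163201]
grip_width 0.008773101695898624
joints [-0.41600972  0.46703179 -0.15869402  0.94696667 -0.00173494 -1.29916359]
```

The grip holds (width 8.8 mm, not shut). I'll turn clockwise about +tool z.

Emit:
jog_arm(series=[[0,0,0,0,0,0.2],[0,0,0,0,0,0.4],[0,0,0,0,0,0.6],[0,0,0,0,0,0.8],[0,0,0,0,0,0.8]])

```text
time_s: 6.15
tcp_pos: [0.5728, -0.1731, 0.1421]
eef_rot: [0.517, 0.856, -0.001, -0.001]
ft_force: [-0.6, 1.1, 3.2]
grip_width: 0.009
```

```bash
cat > st.py <<'E'
from workcell import arm
import numpy as np
from scipy.spatial.transform import Rotation as Ro
s=arm.sense(); R=Ro.from_quat(s["eef_rot"]).as_matrix(); y=np.arctan2(R[1,0],R[0,0])
print(s["time_s"],s["tcp_pos"].round(4),"yaw %.3f cw %.3f"%(y,2.4539-y),s["ft_force"].round(1),s["moment"].round(3),s["grip_width"],s["joints"][5])
E
python3 st.py
```

```text
6.15 [ 0.5728 -0.1731  0.1421] yaw 2.054 cw 0.400 [-0.6  1.1  3.2] [ 0.133  0.124 -0.019] 0.009041439540473751 -0.8992610656599039
```

Emit:
jog_arm(series=[[0,0,0,0,0,0.2],[0,0,0,0,0,0.4],[0,0,0,0,0,0.6],[0,0,0,0,0,0.8],[0,0,0,0,0,0.8]])

```text
time_s: 6.65
tcp_pos: [0.5728, -0.1729, 0.1421]
eef_rot: [0.676, 0.737, -0.001, -0.001]
ft_force: [-0.2, 0.5, 2.6]
grip_width: 0.0088
```

Emit:
jog_arm(series=[[0,0,0,0,0,0.2],[0,0,0,0,0,0.4],[0,0,0,0,0,0.6],[0,0,0,0,0,0.8],[0,0,0,0,0,0.8]])

```text
time_s: 7.15
tcp_pos: [0.5728, -0.1726, 0.1421]
eef_rot: [0.808, 0.589, -0.001, -0.001]
ft_force: [1.1, 0.6, 2.6]
grip_width: 0.0086
```

```bash
python3 st.py
```

```text
7.15 [ 0.5728 -0.1726  0.1421] yaw 1.260 cw 1.194 [1.1 0.6 2.6] [0.285 0.04  0.132] 0.008627799467461183 -0.1050938120402577
```

Emit:
jog_arm(series=[[0,0,0,0,0,0.2],[0,0,0,0,0,0.4],[0,0,0,0,0,0.6]])

```text
time_s: 7.45
tcp_pos: [0.5729, -0.1724, 0.1422]
eef_rot: [0.887, 0.463, -0.001, -0.001]
ft_force: [-0.9, 0.1, 1.9]
grip_width: 0.0089
```

```bash
python3 st.py
python3 - <<'E'
from workcell import imaging
import cv2,numpy as np
a=imaging.read_camera("scene")["image"][165:285,110:220]; b=imaging.read_camera("side")["image"][120:230,230:330]
cv2.imwrite("pics/c3.png",np.hstack([cv2.resize(x,(395,440),interpolation=cv2.INTER_CUBIC) for x in(a,b)]))
E
```

```text
7.45 [ 0.5729 -0.1724  0.1422] yaw 0.962 cw 1.492 [-0.9  0.1  1.9] [0.281 0.017 0.336] 0.008947842187551269 0.19371929123359874
```

View pics/c3.png

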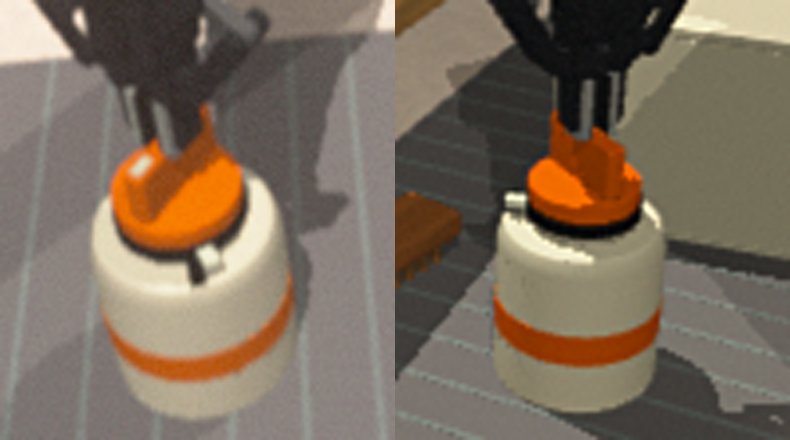

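The white tab now sits against the black block and the wing has turned about 85° (1.49 rad), with torque at slip level (~0.3 N m). I'll release and lift.

Emit:
jog_arm(series=[[0,0,0,0,0,0],[0,0,0,0,0,0],[0,0,0,0,0,0],[0,0,0,0,0,0],[0,0,0,0,0,0]], hand=1)

```text
time_s: 8.05
tcp_pos: [0.5728, -0.1724, 0.142]
eef_rot: [0.886, 0.464, -0.001, -0.001]
ft_force: [0.0, 0.4, 0.6]
grip_width: 0.0797
```

Emit:
jog_arm(series=[[0,0,0,0,0,0],[0,0,0,0,0,0],[0,0,-0.15,0,0,0],[0,0,-0.4,0,0,0],[0,0,-0.7,0,0,0]])

```text
time_s: 8.55
tcp_pos: [0.5719, -0.172, 0.2467]
eef_rot: [0.886, 0.464, -0.002, -0.002]
ft_force: [0.6, -0.0, 0.9]
grip_width: 0.0855
```

Emit:
jog_arm(series=[[0,0,-0.1,0,0,0],[0,0,-0.2,0,0,0],[0,0,-0.2,0,0,0],[0,0,-0.2,0,0,0],[0,0,-0.2,0,0,0]])

```text
time_s: 9.05
tcp_pos: [0.5715, -0.1718, 0.2754]
eef_rot: [0.886, 0.464, -0.003, -0.003]
ft_force: [-0.4, 0.5, 0.4]
grip_width: 0.0854
```

```bash
python3 st.py
python3 - <<'E'
from workcell import imaging
import cv2,numpy as np
s=imaging.read_camera("scene")["image"]
a=s[165:285,110:220]; b=imaging.read_camera("side")["image"][120:230,230:330]; g=s[165:285,280:390]
cv2.imwrite("pics/c4.png",np.hstack([cv2.resize(x,(260,284),interpolation=cv2.INTER_CUBIC) for x in(a,b,g)]))
E
```

```text
9.05 [ 0.5715 -0.1718  0.2754] yaw 0.965 cw 1.489 [-0.4  0.5  0.4] [-0.016 -0.002  0.018] 0.08536912787978736 0.19011758483512903
```

View pics/c4.png

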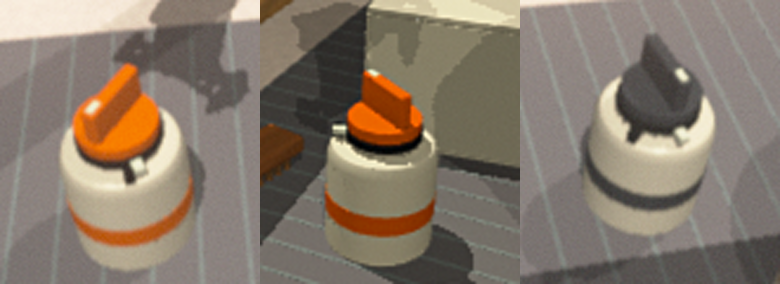

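The released cap keeps its tab against the block and the wing stays turned. The grey cap is untouched and the gripper is clear.

```bash
python3 -c "
from workcell import arm
print(arm.hand_in())"
```

```text
the job is handed in; nothing more can be done
None
```

I gripped the orange cap's wing, turned it 1.49 rad clockwise in one grasp, let go, lifted clear and handed in after about 9 s of the 32 s. No verdict is reported at hand-in, so success rests on these last checks:

- **Core home:** the images show the white tab against the black block, both before and after release.
- **Ratchet slip:** it was inferred, not measured. The core needed at most 0.9 rad to reach home, so about 0.6 rad of the turn should be slip. The turning moment rose to about 0.34 N m by the end, above the 0.25 N m at which the ratchet slips.
- **After release:** the wing stayed where I left it, the gripper is about 11 cm above the wing's top with near-zero contact force, and the grey cap looks unchanged.
- **One disagreement:** the grip width read about 9 mm on the 12 mm wing. The wing followed the turn in the images, so I carried on.

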